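# Loosen the knurled retaining ring of the loaded bearing holder

### The arm

A 7-joint arm with a two-finger parallel gripper is mounted at the origin on a cart in front of the work surface, level with it; the furniture and walls round the work are solid. World frame = base frame: x ahead of the robot, y to its left, z up, the work surface at z = 0. Lengths are in m, angles in rad, forces in N, time in s.
With the tool pointing down it reaches from about 0.35 to 0.9 m from the base axis. Payload 8.1 kg.
Tool frame: the origin (TCP) lies at the centre of the arm's flange, where the gripper is bolted on; the fingertips stand 178 mm ahead of it and the grasp point (between the pads) lies 159 mm ahead of it; z points along the fingers, y is the line along which they close (so a half turn about z gives the same grasp; the last joint's range is limited). The gripper opens to 92 mm and grips with 3 to 60 N. Pads are 19 mm wide; open, the fingers measure 130 mm over their backs; the gripper's body (75 mm by 190 mm) begins 47 mm behind the grasp point.
Start: joints at [-1.229, 0.434, 0.025, 1.573, -0.012, 1.134, -0.075], TCP at [0.269, 0.564, 0.405] pointing down, gripper open.
Joint ranges: [-2.62, 2.62], [-0.44, 2.09], [-1.27, 1.32], [0.08, 2.57], [-1.32, 4.46], [0.12, 2], [-2.74, 2.74]. Speed limits (rad/s): [2.22, 2.22, 3.01, 3.01, 3.14, 3.14, 3.14].

### API

Orientations are given as a rotation vector (axis times angle).
In Python, from cell import arm gives the robot as it stands. The module is installed in compiled form; this text tells all that it offers.
- The arm moves only by the shell command python3 -m inch 'ROWS' [FORCE]. ROWS is text: rows parted by semicolons, each of 5 numbers parted by spaces: the shift along the tool's x, y, z in m, then the turn about the tool's z in rad, then the finger opening in m, from 0 to 0.0918. In form: x y z roll fingers; .... A call has 1 to 5 rows; each row is the pose to reach, as a shift and turn from the pose commanded when the call began, along the tool's axes at that moment; what a row does not reach only later rows make up. A row lasts 1/10 s, in which the tool goes at most 50 mm and 8.59 degrees, less where a joint would pass 70% of its speed; a pose out of reach is approached as far as the arm can. A call with a gripper value outside its range is refused whole. The fingers move at their own pace and stop on an object; FORCE is the grip in N (left out, the last holds). Time passes only in rows, so rows that repeat a pose let the fingers close. It gives the time, the measured TCP pose, the force, the opening and the grip force at its end, in the units of the state.
- arm.observe(): the state, without advancing time (a new reading comes with each control period).
- arm.get_image(name): name is "scene" or "top"; returns the picture (384x512x3 uint8, red, green, blue); there is no depth.
- arm.get_calibration(name): a dict with "intrinsics" (3x3 intrinsics, pixels), "pose" (4x4, takes a point from camera to world coordinates). Camera axes: x right, y up, looking along -z (the intrinsics and any distortion apply to the point x, -y, -z); pixel columns grow to the right and rows downward; lengths in m; the calibration is good to about 2 mm. A picture is of the moment at which its call begins. get_calibration takes no time and is no camera call.
- arm.sign_off(): hands the job in; it is judged then, once.
Trained networks look in the newest picture that a camera, given by its name, has taken for a name from the list of things; names that differ only in an ending like _2 or _b are one class to them, and where a whole thing is asked for, a point or a joint stands for the part that bears it (a point fixed in the world has none). Each returns a list of dicts, best first, with "conf" (0 to 1); they miss things now and then, are a little off and sometimes report something else, mostly with a low value. They report only what shows in the picture. A call takes as long as a camera call.
- arm.look_for(camera, query): "point" ([row, column] in pixels, amid what is visible of it).
- arm.silhouettes(camera, query): "region" (384x512 bool, what is visible of it) and "point" ([row, column] in pixels, amid what is visible of it).
- arm.place_of(camera, query): "point" ([row, column] in pixels: a listed point, or the origin of a listed thing).
The state is a dict: "clock": time; "joints": joint angles; "dq": joint speeds; "joint_efforts": joint torques, N m; "position": TCP position; "ee_rot": TCP orientation; "force": force on the tool from outside, world axes, zero at the start; "ft_torque": the same for the moment, N m; "width": opening from 0.0 (shut) to 1.0 (fully open); "gripper_force": force on a finger pad.
Only numpy, scipy, OpenCV 4.12 (cv2) and the standard library are available. Lean on these libraries where they do the work, as an engineer would, in place of code of your own. Each camera call takes 0.05 s, during which the arm holds its last target. There are 200 camera calls.

### The job

Of the two blue bearing holders, take the one with a bearing in it (the empty one shows its bare yellow seat) and loosen its knurled retaining ring with a fingertip: rub the rim round counter-clockwise (seen from above), let the ring's red mark pass the holder's red pointer once, and stop it where the mark comes to the pointer for the second time. Only touch and rub: grasp and lift nothing, do not turn the other holder's ring, leave the things round about where they lie, and finish clear of it all.

Things in the scene. Friction and masses are not known exactly. Their poses are not given: they have to be found in the camera images.
- loaded: The blue round holder that has a bearing cone inside, seen through the thin spokes of its ring; fixed to the table. Foot 122 mm across and 12 mm high, body 30 mm high, ring on top. Origin on its axis at the table; z up; its red pointer (10 mm wide, top 26 mm above the table) stands on the foot 57 mm from the axis along the holder's own -x.
- loaded_ring (a joint): Turn of the knurled aluminium ring on the loaded holder, rad: 0 = screwed down with its red mark at the pointer; grows counter-clockwise seen from above (loosening); the mark meets the pointer again at 6.28 and 12.57. Starts between 0.5 and 2.2. Friction about 0.05 N m; it stays where it is left. Sprung: pressed from above it gives up to 6 mm (2.5 N at first, 7 N at the bottom).
- loaded_ring_top (a point): Middle of the top of the loaded holder's ring, on its axis, 56.5 mm above the table when not pressed. The ring is 20 mm high, 96 mm across its dark knurl ribs (2 mm proud), too wide to grip; flat top from radius 27 to 46 mm; the 54 mm opening is crossed by six thin spokes (3 mm) that turn with the ring, 2 mm below the top face.
- loaded_ring_mark (a point): The middle of the red mark, a radial line 6 mm wide from radius 27 to 46 mm painted on the top face of the loaded holder's ring and continued down its side; this point is 36.5 mm from the axis.
- loaded_pointer (a point): The top of the red pointer on the foot of the loaded holder, 57.5 mm from the axis, 26 mm above the table.
- empty: The other blue holder, the same in all sizes but with no bearing inside (its bare yellow seat shows between the spokes), fixed to the table. Origin on its axis at the table.
- empty_ring_mark (a point): The middle of the red mark on the empty holder's ring, 36.5 mm from its axis, in its top face. That ring must not be turned.
- bearing_03: A loose steel taper roller bearing cone, 50 mm across, 18 mm high, lying at the right. Origin under its middle. To be left alone.
- bearing_06: Another such loose bearing cone, 50 x 18 mm. Origin under its middle. To be left alone.
- bearing_20: Another such loose bearing cone, 50 x 18 mm. Origin under its middle. To be left alone.
- outer_ring_2: A loose bright steel ring, 48 mm across, 12 mm high. Origin under its middle. To be left alone.
- tape_roll: A loose roll of brown tape, 93 mm across, 24 mm high. Origin under its middle. To be left alone.
- marker: A loose black and red marker, 132 mm long, 17 mm high, near the front edge. Origin under its middle. To be left alone.
- screwdriver: A loose screwdriver with a blue handle, 214 mm long, 24 mm high, front left. Origin under its middle. To be left alone.

How it is judged:
By the outcome, as a careful person would: the job done as asked, in the order asked, and still so for the second after the job is handed in, with the robot touching nothing.
It also fails if it takes over 58 s, if anything falls off the work surface, if the arm or the gripper's body presses on something with over 40 N, if the wrist force passes 120 N, or if a joint passes its speed limit or range.

## Working session

There is one attempt and no reset: what is moved stays moved. The work goes in short steps, Python scripts to look and compute and a shell command to move; the robot and the scene stay as the last step left them, time stands still between calls to the robot, and variables do not carry over. Pictures are saved under pics/ and viewed, at most 10 in all, crops included, and the job is handed in when it is done.

```bash
mkdir -p pics
cat > h.py <<'E'
import numpy as np, cv2
from cell import arm
from scipy.spatial.transform import Rotation as R
def ray(cam,p,z):
    c=arm.get_calibration(cam);K=np.array(c["intrinsics"]);T=np.array(c["pose"])
    d=np.linalg.inv(K)@[p[1],p[0],1]; d=T[:3,:3]@[d[0],-d[1],-d[2]]; o=T[:3,3]
    return (o+d*(z-o[2])/d[2])
def proj(cam,P):
    c=arm.get_calibration(cam);K=np.array(c["intrinsics"]);T=np.array(c["pose"])
    q=T[:3,:3].T@(np.array(P)-T[:3,3]); q=K@[q[0],-q[1],-q[2]]; return q[:2]/q[2]
def shot(cam,f):
    im=arm.get_image(cam); cv2.imwrite("pics/"+f,im[:,:,::-1]); return im
E
python3 - <<'E'
from h import *
np.set_printoptions(precision=4,suppress=True)
a=shot("scene","s0.png");b=shot("top","t0.png")
for cam in("top","scene"):
  for q,z in(("loaded",0),("empty",0),("loaded_ring_top",.0565),("loaded_ring_mark",.0565),("loaded_pointer",.026),("empty_ring_mark",.0565)):
    for r in arm.place_of(cam,q)[:2]: print(cam,q,round(r["conf"],2),np.array(r["point"]),ray(cam,r["point"],z))
for c in("top","scene"):
  k=arm.get_calibration(c);print(np.array(k["intrinsics"]),np.array(k["pose"]))
s=arm.observe();print({k:np.array(v) for k,v in s.items()}); print(R.from_rotvec(s["ee_rot"]).as_matrix())
cv2.imwrite("pics/both.png",cv2.resize(np.hstack([a,b])[:,:,::-1],(800,300)))
E
```

```text
top loaded 0.88 [193.5 211.6] [0.5149 0.034  0.    ]
top empty 0.59 [195.7 301.6] [ 0.5152 -0.2358  0.    ]
top loaded_ring_top 0.96 [193.1 210.5] [0.5119 0.0318 0.0565]
top loaded_ring_mark 0.67 [203.2 219.7] [0.4837 0.0045 0.0565]
top loaded_pointer 0.85 [212.5 207.5] [0.457  0.0417 0.026 ]
top empty_ring_mark 0.57 [192.  315.6] [ 0.5229 -0.269   0.0565]
scene loaded 0.87 [183.7 227.2] [0.5159 0.0471 0.    ]
scene empty 0.57 [235.7 282.3] [ 0.5014 -0.2418  0.    ]
scene loaded_ring_top 0.79 [172.4 226.8] [0.5127 0.0372 0.0565]
scene loaded_ring_mark 0.68 [181.  226.2] [0.4861 0.0034 0.0565]
scene loaded_pointer 0.73 [184.8 213.4] [0.4627 0.0462 0.026 ]
scene loaded_pointer 0.6 [182.1 286.4] [ 0.6498 -0.099   0.026 ]
scene empty_ring_mark 0.76 [225.8 297.6] [ 0.5227 -0.2781  0.0565]
scene empty_ring_mark 0.39 [260.1 379.6] [ 0.5954 -0.4904  0.0565]
[[423.239    0.     249.6135]
 [  0.     423.239  192.1786]
 [  0.       0.       1.    ]] [[ 0.0261  0.9967 -0.0763  0.425 ]
 [-0.9997  0.0258 -0.0048 -0.086 ]
 [-0.0028  0.0764  0.9971  1.2653]
 [ 0.      0.      0.      1.    ]]
[[353.3084   0.     257.2518]
 [  0.     353.3084 184.2318]
 [  0.       0.       1.    ]] [[ 0.7714  0.4296 -0.4695  0.0357]
 [-0.6359  0.4935 -0.5933 -0.7225]
 [-0.0232  0.7562  0.6539  0.7727]
 [ 0.      0.      0.      1.    ]]
{'clock': array(0.7), 'joints': array([-1.2286,  0.4345,  0.025 ,  1.5732, -0.0116,  1.134 , -0.0751]), 'dq': array([-0.0015,  0.0013, -0.0004,  0.0006, -0.0007, -0.0007,  0.0019]), 'joint_efforts': array([  0.0003, -66.7514,   0.9842, -31.4751,  -0.0606,   0.0327,
         0.    ]), 'position': array([0.269 , 0.5642, 0.4048]), 'ee_rot': array([0.6931, 3.0642, 0.0002]), 'force': array([-0.4665, -0.4638, -0.0339]), 'ft_torque': array([-0.036 , -0.0241, -0.0405]), 'gripper_force': array(0.), 'width': array(1.0021)}
[[-0.9027  0.4304  0.    ]
 [ 0.4304  0.9027  0.0001]
 [-0.      0.0001 -1.    ]]
```

View pics/t0.png

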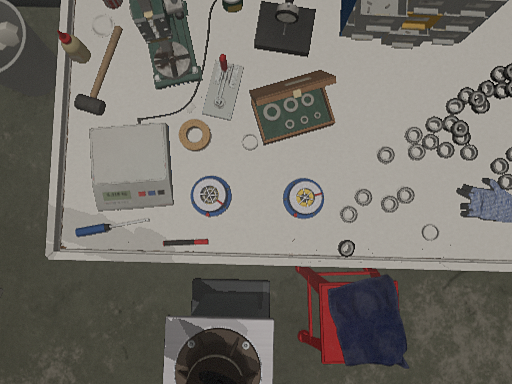

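View pics/s0.png

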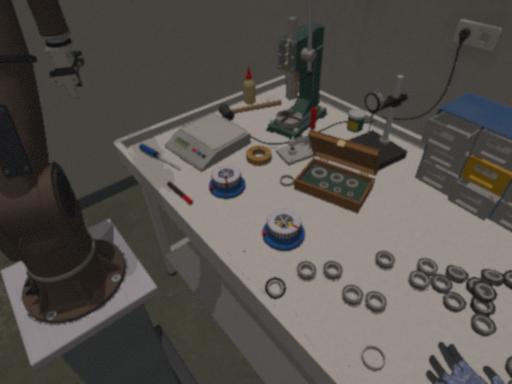

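The empty holder, with its yellow seat showing, is at top-view col 304, row 198. The loaded one is at col 211, row 195, with its pointer at about (207, 213) and its mark at about (220, 203). Next I'll refine the axis and the mark angle.

```bash
cat >> h.py <<'E'
def cent(im,cam,C):
    """blue foot ellipse centre -> world at foot top z=.012"""
    u,v=proj(cam,[*C,.03]); hsv=cv2.cvtColor(im,cv2.COLOR_RGB2HSV)
    m=((abs(hsv[...,0].astype(int)-110)<15)&(hsv[...,1]>110)).astype(np.uint8)
    yy,xx=np.mgrid[:384,:512]; m[np.hypot(xx-u,yy-v)>30]=0
    c=np.vstack(cv2.findContours(m,cv2.RETR_EXTERNAL,cv2.CHAIN_APPROX_NONE)[0])
    (cu,cv_),ax,_=cv2.fitEllipse(cv2.convexHull(c)); return ray(cam,(cv_,cu),.012),ax
def red(im,cam,C,z,r0,r1):
    """redness-weighted angle about C of pixels on plane z with radius in r0..r1"""
    f=im.astype(float); w=np.clip(f[...,0]-np.maximum(f[...,1],f[...,2])-35,0,None)
    u,v=proj(cam,[*C,z]); out=[]
    for y in range(int(v)-35,int(v)+36):
        for x in range(int(u)-35,int(u)+36):
            if w[y,x]>0:
                p=ray(cam,(y,x),z)[:2]-C; r=np.hypot(*p)
                if r0<r<r1: out.append((w[y,x],*(p)))
    if not out: return None
    o=np.array(out); s=(o[:,:1]*o[:,1:]/np.hypot(o[:,1],o[:,2])[:,None]).sum(0)
    return np.arctan2(s[1],s[0]),o[:,0].sum()
E
python3 - <<'E'
from h import *
C=np.array([.5135,.034])
for cam in("top","scene"):
  im=shot(cam,cam+"1.png"); print(cam,*cent(im,cam,C))
  print("ring",red(im,cam,C,.0565,.026,.045),"ptr",red(im,cam,C,.026,.052,.066))
  u,v=map(int,proj(cam,[*C,.03])); cr=cv2.resize(im[v-35:v+35,u-35:u+35,::-1],(390,390),interpolation=cv2.INTER_NEAREST)
  cv2.imwrite("pics/c1%s.png"%cam,cr)
cv2.imwrite("pics/c1.png",np.hstack([cv2.imread("pics/c1top.png"),cv2.imread("pics/c1scene.png")]))
E
```

```text
top [0.50812249 0.03530438 0.012     ] (39.37964630126953, 39.667572021484375)
ring (np.float64(-2.3105808743498235), np.float64(441.0)) ptr (np.float64(3.0044286594575453), np.float64(437.0))
scene [0.50290172 0.03024252 0.012     ] (23.90713882446289, 34.62971496582031)
ring (np.float64(-2.3453374127628734), np.float64(56.0)) ptr (np.float64(3.0471440014671116), np.float64(109.0))
```

View pics/c1.png

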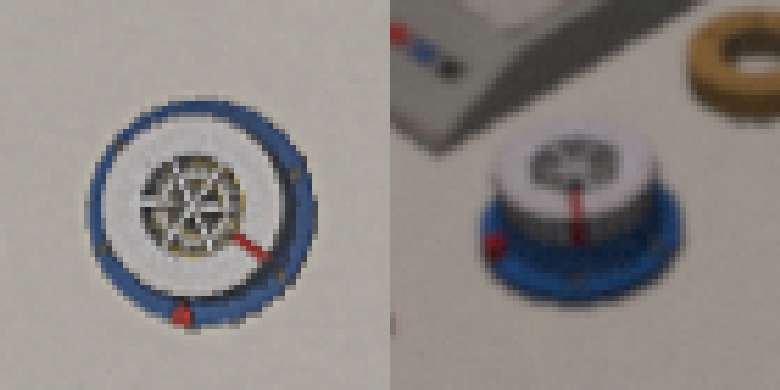

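The axis is near (0.511, 0.034). The pointer is at 3.00 rad and the mark at −2.31 rad, so the ring starts at about 0.97. The crop shows the bearing behind the spokes, with the mark at the lower right of the ring. I'll go above the rim with the fingers closed and the tool squared to the world axes.

```bash
python3 -m inch '-0.045 -0.043 0 0 0; -0.07 -0.065 0 0 0; -0.1 -0.095 0 0 0; -0.138 -0.13 0 0 0; -0.138 -0.13 0 0 0' 20
python3 -m inch '-0.045 -0.043 0 0 0; -0.07 -0.065 0 0 0; -0.1 -0.095 0 0 0; -0.138 -0.13 0 0 0; -0.138 -0.13 0 0 0'
python3 -m inch '-0.03 -0.03 0 -0.1 0; -0.06 -0.06 0 -0.2 0; -0.09 -0.09 0 -0.3 0; -0.12 -0.12 0 -0.4 0; -0.138 -0.13 0 -0.445 0'
```

```text
clock: 1.3
position: [0.3407, 0.3814, 0.4051]
ee_rot: [0.705, 3.059, -0.003]
force: [0.7, -0.5, -0.0]
width: 0.613
gripper_force: 0.0
clock: 1.8
position: [0.4082, 0.2051, 0.4051]
ee_rot: [0.706, 3.06, -0.002]
force: [0.2, -0.4, -0.3]
width: 0.177
gripper_force: 0.0
clock: 2.3
position: [0.4754, 0.0306, 0.4051]
ee_rot: [0.0, 3.141, -0.001]
force: [0.6, 0.2, 0.6]
width: 0.007
gripper_force: 0.0
```

```bash
python3 -m inch '0 0.004 0.04 0 0; 0 0.004 0.08 0 0; 0 0.004 0.12 0 0; 0 0.004 0.16 0 0; 0 0.004 0.16 0 0'
python3 -m inch '0 0 0.006 0 0; 0 0 0.010 0 0; 0 0 0.012 0 0; 0 0 0.013 0 0; 0 0 0.013 0 0'; python3 -c "
from cell import arm;s=arm.observe();print(s['position'],s['force'],s['ft_torque'])"
```

```text
clock: 2.8
position: [0.4731, 0.0385, 0.241]
ee_rot: [0.001, -3.134, 0.003]
force: [-0.1, 0.2, 0.1]
width: 0.007
gripper_force: 0.0
clock: 3.3
position: [0.4755, 0.0382, 0.2328]
ee_rot: [-0.0, 3.139, 0.001]
force: [0.4, 0.4, 3.8]
width: 0.006
gripper_force: 2.0
[0.47550646 0.03821238 0.2327641 ] [0.35888605 0.41419507 3.8101402 ] [ 0.25224647 -0.22765272  0.05282141]
```

```bash
python3 -m inch '0 -0.004 0.003 0 0; -0.003 -0.018 0.003 0 0; -0.011 -0.030 0.003 0 0; -0.023 -0.038 0.003 0 0; -0.037 -0.040 0.003 0 0'
python3 - <<'E'
from h import *
s=arm.observe();print(s['position'],s['force'])
C=np.array([.511,.034])
for cam in("top","scene"):
  im=shot(cam,cam+"2.png"); print(red(im,cam,C,.0535,.026,.045))
E
```

```text
clock: 3.8
position: [0.5117, -0.0028, 0.2294]
ee_rot: [-0.001, -3.141, -0.001]
force: [-3.2, 2.0, 6.2]
width: 0.002
gripper_force: 3.3
[ 0.51172803 -0.00277622  0.22941099] [-3.19597177  2.00039593  6.15836774]
None
None
```

View pics/scene2.png

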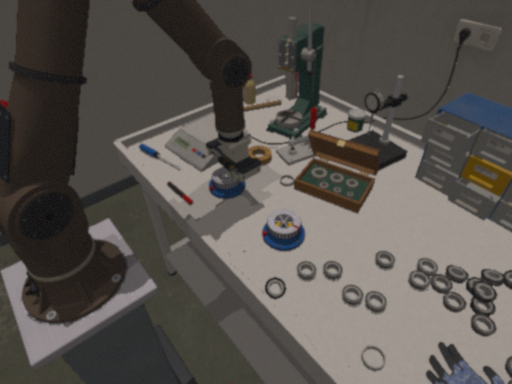

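The finger rubs the ring with 6 N of press, as planned. I'll do half a turn more, which puts the finger on the +y side, and then look.

```bash
python3 -m inch '-0.0111 0.0018 0 0 0; -0.0212 0.0069 0 0 0; -0.0291 0.0148 0 0 0; -0.0342 0.0249 0 0 0; -0.036 0.036 0 0 0'
python3 -m inch '0.0018 0.0111 0 0 0; 0.0069 0.0212 0 0 0; 0.0148 0.0291 0 0 0; 0.0249 0.0342 0 0 0; 0.036 0.036 0 0 0'
python3 - <<'E'
from h import *
C=np.array([.511,.034])
for cam in("top","scene"):
  im=shot(cam,cam+"3.png"); print(red(im,cam,C,.0525,.026,.045),red(im,cam,C,.026,.052,.066))
  u,v=map(int,proj(cam,[*C,.03])); cr=cv2.resize(im[v-35:v+35,u-35:u+35,::-1],(390,390),interpolation=cv2.INTER_NEAREST)
  cv2.imwrite("pics/c3%s.png"%cam,cr)
cv2.imwrite("pics/c3.png",np.hstack([cv2.imread("pics/c3top.png"),cv2.imread("pics/c3scene.png")]))
E
```

```text
clock: 4.4
position: [0.5489, 0.0333, 0.2297]
ee_rot: [0.002, 3.139, -0.001]
force: [-1.8, -3.6, 6.8]
width: 0.002
gripper_force: 3.2
clock: 4.9
position: [0.513, 0.0709, 0.23]
ee_rot: [-0.001, 3.137, 0.002]
force: [3.2, 0.3, 6.5]
width: 0.003
gripper_force: 3.1
None (np.float64(2.999101868928078), np.float64(90.0))
None (np.float64(3.0826556921774295), np.float64(19.0))
```

View pics/c3.png

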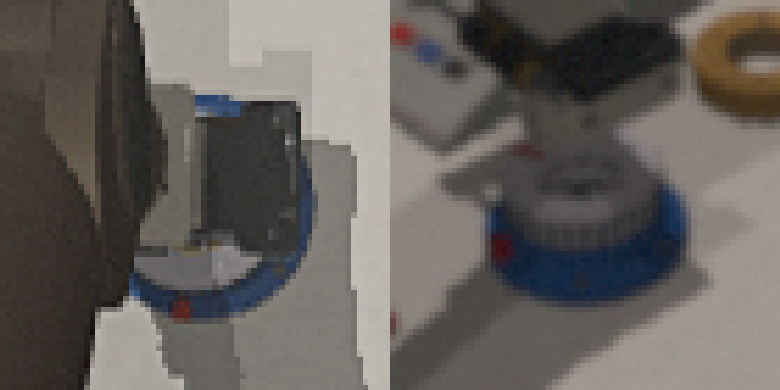

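The scene crop shows the mark at about (527, 152), on the ring's far-left edge just in front of the finger. That fits almost no slip. I'll check the number offline.

```bash
sed -i 's/def red(im,cam,C,z,r0,r1)/def red(im,cam,C,z,r0,r1,th=35)/; s/-35,0,None/-th,0,None/' h.py
python3 - <<'E'
from h import *
C=np.array([.511,.034]); im=cv2.imread("pics/scene3.png")[:,:,::-1]
for th in(12,20,28): print(red(im,"scene",C,.052,.026,.05,th))
E
```

```text
(np.float64(1.9713794733427046), np.float64(51.0))
(np.float64(1.946242232240683), np.float64(2.0))
None
```

The mark is at about 2.0–2.4 rad, partly hidden, so the ring is between 5.25 and 5.7. A full finger turn from here cannot overshoot 12.57. I'll do that, then lift and back away to +z/+y to look.

```bash
python3 -m inch '0.0111 -0.0018 0 0 0; 0.0212 -0.0069 0 0 0; 0.0291 -0.0148 0 0 0; 0.0342 -0.0249 0 0 0; 0.036 -0.036 0 0 0'
python3 -m inch '-0.0018 -0.0111 0 0 0; -0.0069 -0.0212 0 0 0; -0.0148 -0.0291 0 0 0; -0.0249 -0.0342 0 0 0; -0.036 -0.036 0 0 0'
python3 -m inch '-0.0111 0.0018 0 0 0; -0.0212 0.0069 0 0 0; -0.0291 0.0148 0 0 0; -0.0342 0.0249 0 0 0; -0.036 0.036 0 0 0'
python3 -m inch '0.0018 0.0111 0 0 0; 0.0069 0.0212 0 0 0; 0.0148 0.0291 0 0 0; 0.0249 0.0342 0 0 0; 0.036 0.036 0 0 0'
python3 -m inch '0 0 -0.005 0 0; 0 0 -0.04 0 0; 0 0 -0.08 0 0; 0 0 -0.12 0 0; 0 0 -0.17 0 0'
python3 -m inch '0.02 0.04 0 0 0; 0.04 0.08 0 0 0; 0.06 0.12 0 0 0; 0.08 0.16 0 0 0; 0.1 0.2 0 0 0'
python3 - <<'E'
from h import *
C=np.array([.511,.034])
for cam in("top","scene"):
  im=shot(cam,cam+"4.png"); print(red(im,cam,C,.0565,.026,.045),red(im,cam,C,.026,.052,.066))
  u,v=map(int,proj(cam,[*C,.03])); cr=cv2.resize(im[v-35:v+35,u-35:u+35,::-1],(390,390),interpolation=cv2.INTER_NEAREST)
  cv2.imwrite("pics/c4%s.png"%cam,cr)
cv2.imwrite("pics/c4.png",np.hstack([cv2.imread("pics/c4top.png"),cv2.imread("pics/c4scene.png")]))
E
```

```text
clock: 5.5
position: [0.4762, 0.0344, 0.2298]
ee_rot: [-0.002, 3.139, 0.002]
force: [2.7, 3.0, 6.9]
width: 0.005
gripper_force: 3.1
clock: 6.0
position: [0.5118, -0.0023, 0.2294]
ee_rot: [-0.0, -3.141, -0.001]
force: [-3.8, 2.0, 6.8]
width: 0.005
gripper_force: 3.3
clock: 6.5
position: [0.5489, 0.0333, 0.2297]
ee_rot: [0.002, 3.139, -0.001]
force: [0.7, -2.0, 7.2]
width: 0.003
gripper_force: 3.2
clock: 7.0
position: [0.513, 0.0708, 0.23]
ee_rot: [-0.001, 3.137, 0.002]
force: [2.5, 0.9, 5.9]
width: 0.004
gripper_force: 3.1
clock: 7.5
position: [0.5112, 0.0694, 0.3998]
ee_rot: [-0.001, -3.139, 0.002]
force: [1.8, 1.1, -1.0]
width: 0.008
gripper_force: 0.0
clock: 8.0
position: [0.4109, 0.2709, 0.3992]
ee_rot: [0.001, 3.141, -0.0]
force: [1.0, 0.1, -0.2]
width: 0.005
gripper_force: 0.0
(np.float64(1.0682234584764971), np.float64(492.0)) (np.float64(2.999114632631715), np.float64(474.0))
(np.float64(1.1103280989782607), np.float64(31.0)) (np.float64(3.0371279784622156), np.float64(152.0))
```

View pics/c4.png

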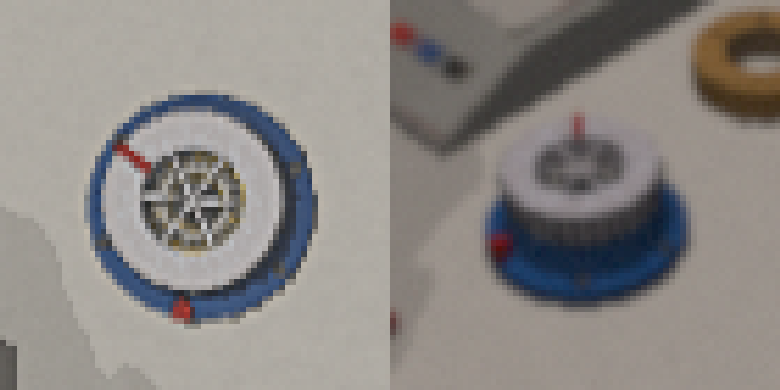

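The mark is now at 1.07 and the pointer at 3.00 (top view), so the ring stands at about 10.64 with 1.93 to go. The finger-to-ring ratio is about 0.87. I'll return, rub a quarter turn, and look again.

```bash
python3 -m inch '-0.02 -0.04 0 0 0; -0.04 -0.08 0 0 0; -0.06 -0.12 0 0 0; -0.08 -0.16 0 0 0; -0.1 -0.2 0 0 0'
python3 -m inch '0 0 0.05 0 0; 0 0 0.1 0 0; 0 0 0.14 0 0; 0 0 0.163 0 0; 0 0 0.163 0 0'
python3 -m inch '0 0 0.003 0 0; 0 0 0.005 0 0; 0 0 0.007 0 0; 0 0 0.007 0 0'
python3 -m inch '0.0111 -0.0018 0 0 0; 0.0212 -0.0069 0 0 0; 0.0291 -0.0148 0 0 0; 0.0342 -0.0249 0 0 0; 0.036 -0.036 0 0 0'
python3 -m inch '0 0 0 0 0; 0 0 -0.01 0 0; 0 0 -0.05 0 0; 0 0 -0.1 0 0; 0 0 -0.14 0 0'
python3 -m inch '0.02 0.04 0 0 0; 0.04 0.08 0 0 0; 0.06 0.12 0 0 0; 0.08 0.16 0 0 0; 0.08 0.19 0 0 0'
cat > look.py <<'E'
from h import *
import sys; n=sys.argv[1]
C=np.array([.511,.034])
for cam in("top","scene"):
  im=shot(cam,cam+n+".png")
  for th in(20,35): print(cam,red(im,cam,C,.0565,.026,.045,th),red(im,cam,C,.026,.052,.066,th))
  u,v=map(int,proj(cam,[*C,.03])); cr=cv2.resize(im[v-35:v+35,u-35:u+35,::-1],(390,390),interpolation=cv2.INTER_NEAREST)
  cv2.imwrite("pics/%s_%s.png"%(cam,n),cr)
cv2.imwrite("pics/c%s.png"%n,np.hstack([cv2.imread("pics/top_%s.png"%n),cv2.imread("pics/scene_%s.png"%n)]))
for cam in ("top","scene"):
  for q,z in (("loaded_ring_mark",.0565),("loaded_pointer",.026),("loaded_ring_top",.0565)):
    for r in arm.place_of(cam,q)[:1]: P=ray(cam,r["point"],z); print(cam,q,round(r["conf"],2),P,np.arctan2(P[1]-C[1],P[0]-C[0]))
print(arm.observe()["position"])
E
python3 look.py 5
```

```text
clock: 8.6
position: [0.5123, 0.0674, 0.3991]
ee_rot: [-0.001, -3.142, 0.0]
force: [0.3, 0.1, -0.7]
width: 0.003
gripper_force: 0.0
clock: 9.1
position: [0.5109, 0.069, 0.2334]
ee_rot: [-0.001, -3.136, 0.003]
force: [-2.2, -1.0, 3.9]
width: 0.002
gripper_force: 1.7
clock: 9.5
position: [0.5123, 0.0695, 0.23]
ee_rot: [0.001, 3.14, 0.0]
force: [-1.5, -3.8, 5.6]
width: 0.003
gripper_force: 3.1
clock: 10.0
position: [0.4768, 0.0349, 0.2305]
ee_rot: [-0.003, 3.137, 0.003]
force: [1.7, 2.8, 5.3]
width: 0.002
gripper_force: 2.9
clock: 10.5
position: [0.4757, 0.0341, 0.3723]
ee_rot: [-0.001, 3.139, 0.001]
force: [1.1, 0.5, 0.2]
width: 0.008
gripper_force: 0.0
clock: 11.0
position: [0.393, 0.2265, 0.3701]
ee_rot: [0.006, -3.142, -0.002]
force: [0.2, -0.1, 0.4]
width: 0.0
gripper_force: 0.0
top (np.float64(2.308301173943468), np.float64(507.0)) (np.float64(2.997544774635464), np.float64(679.0))
top (np.float64(2.3064268840799897), np.float64(355.0)) (np.float64(2.9990205138573556), np.float64(492.0))
scene (np.float64(2.2916831524225896), np.float64(63.0)) (np.float64(2.8801175550964295), np.float64(329.0))
scene (np.float64(2.29076334699526), np.float64(5.0)) (np.float64(3.0329002237825797), np.float64(152.0))
top loaded_ring_mark 0.72 [0.47578568 0.06521343 0.0565    ] 2.4163509961987546
top loaded_pointer 0.81 [0.45604217 0.04397142 0.026     ] 2.9621074555921214
top loaded_ring_top 0.77 [0.51449767 0.03216724 0.0565    ] -0.48265759283491555
scene loaded_ring_mark 0.88 [0.50657354 0.07311185 0.0565    ] 1.6834911153368344
scene loaded_pointer 0.62 [0.45605127 0.041545   0.026     ] 3.0051360841693695
scene loaded_ring_top 0.64 [0.51792711 0.04502201 0.0565    ] 1.0096987770356343
[0.39606363 0.22284898 0.36902011]
```

View pics/c5.png

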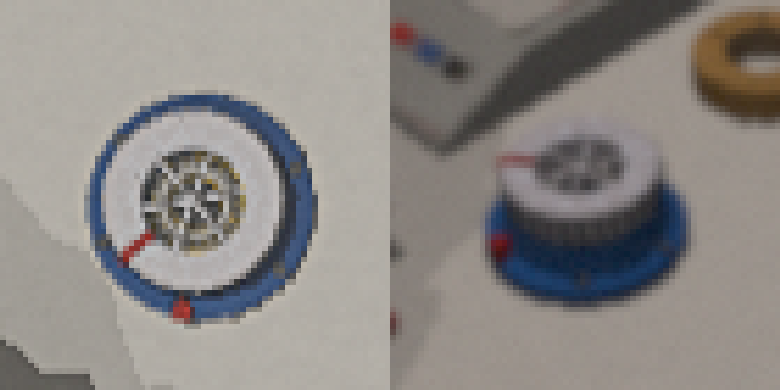

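The mark is at 2.31 and the pointer at 3.00, so 0.69 rad remains. I'll use a short stroke of 0.75 rad of finger, starting from the −x side.

```bash
python3 -m inch '-0.02 -0.04 0 0 0; -0.04 -0.08 0 0 0; -0.06 -0.12 0 0 0; -0.08 -0.16 0 0 0; -0.08 -0.19 0 0 0'
python3 -m inch '0 0 0.04 0 0; 0 0 0.08 0 0; 0 0 0.12 0 0; 0 0 0.13 0 0; 0 0 0.13 0 0'
python3 -m inch '0 0 0.004 0 0; 0 0 0.007 0 0; 0 0 0.010 0 0; 0 0 0.010 0 0'
python3 -m inch '-0.0007 -0.0072 0 0 0; -0.0028 -0.014 0 0 0; -0.0063 -0.0203 0 0 0; -0.0097 -0.0245 0 0 0; -0.0097 -0.0245 0 0 0'
python3 -m inch '0 0 0 0 0; 0 0 -0.01 0 0; 0 0 -0.05 0 0; 0 0 -0.1 0 0; 0 0 -0.14 0 0'
python3 -m inch '0.02 0.04 0 0 0; 0.04 0.08 0 0 0; 0.06 0.12 0 0 0; 0.08 0.16 0 0 0; 0.08 0.2 0 0 0'
python3 look.py 6
```

```text
clock: 11.9
position: [0.4775, 0.0301, 0.3691]
ee_rot: [0.007, 3.14, -0.001]
force: [0.3, 0.8, -0.3]
width: 0.006
gripper_force: 0.0
clock: 12.4
position: [0.4754, 0.0333, 0.238]
ee_rot: [-0.002, -3.139, 0.001]
force: [0.7, -0.0, -0.3]
width: 0.003
gripper_force: 0.0
clock: 12.8
position: [0.4765, 0.034, 0.2297]
ee_rot: [-0.0, 3.139, 0.001]
force: [-0.3, -0.9, 6.1]
width: 0.005
gripper_force: 3.2
clock: 13.3
position: [0.4867, 0.0095, 0.23]
ee_rot: [-0.0, 3.138, 0.001]
force: [0.8, -0.1, 6.0]
width: 0.006
gripper_force: 3.1
clock: 13.8
position: [0.4851, 0.0093, 0.3718]
ee_rot: [0.0, 3.141, 0.0]
force: [1.1, 0.5, 0.8]
width: 0.006
gripper_force: 0.0
clock: 14.3
position: [0.4027, 0.2105, 0.3697]
ee_rot: [0.002, -3.141, -0.0]
force: [1.3, -0.6, 0.7]
width: 0.002
gripper_force: 0.0
top (np.float64(2.922640490541307), np.float64(655.0)) (np.float64(2.9976337528812538), np.float64(687.0))
top (np.float64(2.926696154954915), np.float64(470.0)) (np.float64(2.9989549233337063), np.float64(500.0))
scene (np.float64(2.8882866931177897), np.float64(89.0)) (np.float64(3.0088085027745235), np.float64(295.0))
scene (np.float64(2.87912829498283), np.float64(9.0)) (np.float64(3.0382459548178957), np.float64(148.0))
top loaded_ring_mark 0.91 [0.46883219 0.04666486 0.0565    ] 2.8498200956303377
top loaded_pointer 0.58 [0.44890116 0.04870711 0.026     ] 2.909043486751432
top loaded_ring_top 0.71 [0.51028707 0.02830085 0.0565    ] -1.6952442638045135
scene loaded_ring_mark 0.91 [0.47691215 0.04217733 0.0565    ] 2.9061517502220298
scene loaded_pointer 0.65 [0.44905998 0.04438976 0.026     ] 2.9754007655986827
scene loaded_ring_top 0.63 [0.51156236 0.04506812 0.0565    ] 1.5200306313017469
[0.40570582 0.20813529 0.3689135 ]
```

View pics/c6.png

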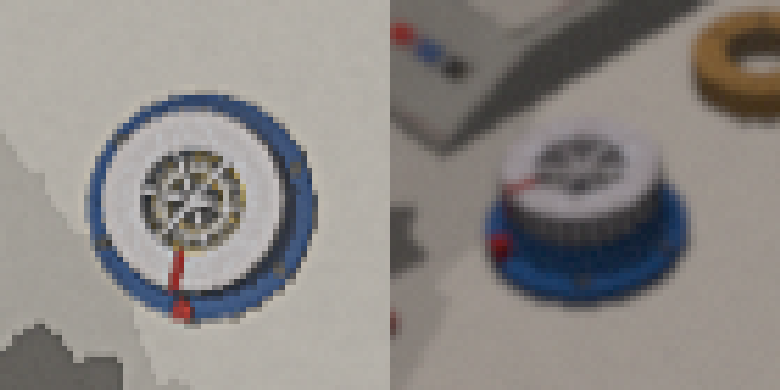

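The mark is nearly at the pointer in both crops; the top crop has the mark at (177, 270) and the pointer at (182, 312). I'll tighten the axis by fitting a circle to the mark positions from all four top pictures.

Run:
```python
from h import *
from scipy.optimize import least_squares
def pts(im,z,C,r0,r1,th=20):
    f=im.astype(float); w=np.clip(f[...,0]-np.maximum(f[...,1],f[...,2])-th,0,None); o=[]
    for y in range(384):
        for x in range(150,260):
            if w[y,x]>0:
                p=ray("top",(y,x),z)[:2]
                if r0<np.hypot(*(p-C))<r1:o.append((w[y,x],*p))
    o=np.array(o); c=np.average(o[:,1:],0,o[:,0]); d=np.linalg.svd((o[:,1:]-c)*np.sqrt(o[:,:1]))[2][0]
    if d@(c-C)<0:d=-d
    return c,np.arctan2(d[1],d[0])%6.283
C=np.array([.511,.034]); M=[];D=[];P=[]
for n in"1456":
    im=cv2.imread(f"pics/top{n}.png")[:,:,::-1]
    c,d=pts(im,.0565,C,.022,.0475); M.append(c);D.append(d);P.append(pts(im,.026,C,.052,.066)[0])
M=np.array(M);P=np.array(P).mean(0)
s=least_squares(lambda q:np.r_[np.hypot(*(M-q).T)-.0365,],C); q=s.x
print("centre",q,s.fun); a=lambda p:np.arctan2(p[...,1]-q[1],p[...,0]-q[0])%6.283
print(a(M),D,"ptr",a(P),np.hypot(*(P-q)))
```

```text
Traceback (most recent call last):
  File "h.py", line 5, in ray
    c=arm.get_calibration(cam);K=np.array(c["intrinsics"]);T=np.array(c["pose"])
ValueError: time passes only in moves, steps and waits
```

```bash
sed -i 's/arm.get_calibration(cam)/cal(cam)/; s/^from cell import arm/from cell import arm\nfrom functools import lru_cache\n@lru_cache\ndef cal(c): return arm.get_calibration(c)/' h.py
cat > fit.py <<'E'
from h import *
import sys
from scipy.optimize import least_squares
def pts(im,z,C,r0,r1,th=20):
    f=im.astype(float); w=np.clip(f[...,0]-np.maximum(f[...,1],f[...,2])-th,0,None); o=[]
    for y in range(150,240):
        for x in range(170,255):
            if w[y,x]>0:
                p=ray("top",(y,x),z)[:2]
                if r0<np.hypot(*(p-C))<r1:o.append((w[y,x],*p))
    o=np.array(o); c=np.average(o[:,1:],0,o[:,0]); d=np.linalg.svd((o[:,1:]-c)*np.sqrt(o[:,:1]))[2][0]
    if d@(c-C)<0:d=-d
    return c,np.arctan2(d[1],d[0])%6.283
C=np.array([.511,.034]); M=[];D=[];P=[]
for n in sys.argv[1]:
    im=cv2.imread(f"pics/top{n}.png")[:,:,::-1]
    c,d=pts(im,.0565,C,.022,.0475); M.append(c);D.append(d);P.append(pts(im,.026,C,.052,.066)[0])
M=np.array(M);P=np.array(P).mean(0)
s=least_squares(lambda q:np.hypot(*(M-q).T)-.0365,C); q=s.x
print("centre",q,s.fun); a=lambda p:np.arctan2(p[...,1]-q[1],p[...,0]-q[0])%6.283
print(a(M),D,"ptr",a(P),np.hypot(*(P-q)))
E
python3 fit.py 1456
```

```text
centre [0.50895404 0.03577649] [ 0.00031183  0.00017909  0.0001931  -0.00021335]
[4.10110963 0.99370831 2.29953489 2.95896837] [np.float64(4.101615060953726), np.float64(0.9713740756976457), np.float64(2.1726603078809945), np.float64(2.9504978924192544)] ptr 3.018579700151567 0.05686595661524395
```

The fit is good: residuals are 0.3 mm or less and the pointer radius comes out at 56.9 mm. The ring is 0.06 rad short, so I'll trim about 2.3 mm at the rim.

```bash
python3 -m inch '-0.02 -0.04 0 0 0; -0.04 -0.08 0 0 0; -0.06 -0.12 0 0 0; -0.08 -0.16 0 0 0; -0.08 -0.2 0 0 0'
python3 -m inch '0 0 0.04 0 0; 0 0 0.08 0 0; 0 0 0.12 0 0; 0 0 0.13 0 0; 0 0 0.13 0 0'
python3 -m inch '0 0 0.004 0 0; 0 0 0.007 0 0; 0 0 0.010 0 0; 0 0 0.010 0 0'
python3 -m inch '-0.0006 -0.0006 0 0 0; -0.0012 -0.0012 0 0 0; -0.0017 -0.0018 0 0 0; -0.0017 -0.0018 0 0 0'
python3 -m inch '0 0 0 0 0; 0 0 -0.01 0 0; 0 0 -0.05 0 0; 0 0 -0.1 0 0; 0 0 -0.14 0 0'
python3 -m inch '0.02 0.04 0 0 0; 0.04 0.08 0 0 0; 0.06 0.12 0 0 0; 0.08 0.16 0 0 0; 0.08 0.2 0 0 0'
python3 look.py 7 >/dev/null; python3 fit.py 14567
```

```text
clock: 15.2
position: [0.4871, 0.0065, 0.3691]
ee_rot: [0.004, 3.14, -0.001]
force: [0.4, -0.1, -0.4]
width: 0.004
gripper_force: 0.0
clock: 15.7
position: [0.485, 0.0087, 0.238]
ee_rot: [-0.002, -3.138, 0.001]
force: [0.3, 0.5, 0.9]
width: 0.003
gripper_force: 0.0
clock: 16.1
position: [0.4863, 0.0093, 0.2298]
ee_rot: [0.0, 3.139, 0.0]
force: [0.7, -1.0, 7.0]
width: 0.006
gripper_force: 3.2
clock: 16.5
position: [0.4876, 0.0082, 0.2298]
ee_rot: [-0.001, 3.14, 0.002]
force: [-1.0, 1.5, 6.3]
width: 0.006
gripper_force: 3.2
clock: 17.0
position: [0.487, 0.0074, 0.372]
ee_rot: [0.001, 3.14, 0.0]
force: [1.3, 0.6, -0.7]
width: 0.001
gripper_force: 0.0
clock: 17.5
position: [0.4046, 0.2087, 0.3698]
ee_rot: [0.002, -3.141, -0.001]
force: [0.8, -0.5, 0.5]
width: 0.003
gripper_force: 0.0
centre [0.50905043 0.03574958] [ 0.00034521  0.00014918  0.00027741 -0.00011368 -0.00019318]
[4.0985479  0.9963131  2.30100274 2.95872206 2.99083331] [np.float64(4.101615060953726), np.float64(0.9713740756976457), np.float64(2.1726603078809945), np.float64(2.9504978924192544), np.float64(2.9571439733528977)] ptr 3.019243613472127 0.05704176806075641
```

View pics/c7.png

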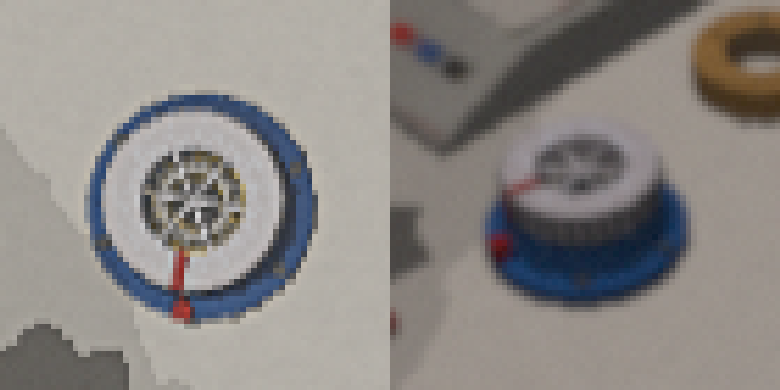

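View pics/top7.png

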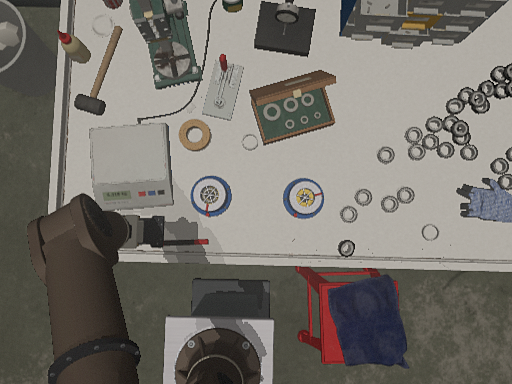

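The mark meets the pointer to within about 0.03 rad. In the top view the empty holder's ring mark and the loose items in view are where they were; only the screwdriver is hidden, and the arm passes well above it. The arm hangs clear, so I'm handing in.

```bash
python3 -c "
from cell import arm;print(arm.sign_off())"
```

```text
the job is handed in; nothing more can be done
None
```

I rubbed the loaded holder's ring counter-clockwise past its pointer once and stopped it within about 0.03 rad (measured) of the second meeting; the arm finished clear, and the job is handed in.

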